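# Pack the specimen carrier

### The job

Pack the specimen carrier: set the small petri dish, the square bottle, the slide box and the vial upright and flat on the floor of the pocket whose shape matches each (dish in the wide round pocket, square bottle in the square pocket, slide box lengthwise in the long pocket, vial in the small round pocket). The large petri dish and the round bottle do not belong in the carrier: leave them standing where they are.

Things in the scene. Friction and masses are not known exactly. Their poses are not given: they have to be found in the camera images.
- small_dish_center (a point): small closed petri dish, clear with a white rim and a pale pinkish-amber filling: a flat disc 58 mm in diameter, 22 mm high, lying on the table, about 40 g. The point is its centre, 11 mm above its underside; z is up. To be packed.
- square_bottle_center (a point): white bottle with a square body 46 x 46 mm, 46 mm high, and a round grey screw cap 30 mm in diameter on it; 62 mm high in all, standing, about 100 g. The point is its centre, 31 mm above its underside; x and y are square to the body's flat sides, z is up. To be packed.
- slide_box_center (a point): flat box for microscope slides, white lid on a grey base, 80 mm long (own x, with a small catch standing out 4.5 mm at the +x end, look only), 28 mm wide (own y), 24 mm high, lying on the table, about 60 g. The point is its centre, 12 mm above its underside. To be packed.
- vial_center (a point): small amber vial with a black cap, 24 mm in diameter, 46 mm high, standing, about 30 g. The point is its centre, 23 mm above its underside; z is up. To be packed.
- pocket_dish_floor (a point): wide round pocket, 78 mm in diameter, in an insert of the carrier. The inserts are white plates 92 mm (own x) by 112 mm (own y), 10 mm thick, lying two by two in a low aluminium tray on the table that is fixed, whose rim is no higher than the plates; the pocket is 6 mm deep with a dark floor. The point is the centre of the pocket floor, 9 mm above the table; the insert's top is 6 mm above this point. z is up.
- pocket_bottle_floor (a point): square pocket, 66 x 66 mm, sides along own x and y, in an insert of the carrier (the bottle fits at any turn). Insert, depth and point as for the wide round pocket.
- pocket_slides_floor (a point): long pocket, 100 mm along own y, 48 mm along own x, in an insert of the carrier. Insert, depth and point as for the wide round pocket.
- pocket_vial_floor (a point): small round pocket, 44 mm in diameter, in an insert of the carrier. Insert, depth and point as for the wide round pocket.
- large_dish_center (a point): large closed petri dish, 86 mm in diameter, 22 mm high, otherwise like the small one. The point is its centre, 11 mm above its underside. Stays where it is.
- round_bottle_center (a point): white bottle with a round body 46 mm in diameter, 46 mm high, and the same grey cap as the square one; 62 mm high in all. The point is its centre, 31 mm above its underside. Stays where it is.
Things that resemble listed ones, but are neither listed nor needed, are in the scene too. Leave any purple look-alike of the part that bears square_bottle_center alone. Of the things shaped like the part that bears vial_center, the amber glass one is meant.

How it is judged (in metres and radians):
At the end, for the whole second after the job is handed in: Each packed thing rests on its own pocket's floor: within 15 mm sideways and 4 mm in height of the pocket's centre, upright within 0.12 rad, at rest; slide box along its pocket within 0.35 rad. Large dish and round bottle upright, within 20 mm of where they began (horizontal distance between small_dish_center and pocket_dish_floor below 0.015 m and z of small_dish_center in the frame of pocket_dish_floor between 0.007 and 0.015 m and angle between each of small_dish_center, square_bottle_center, slide_box_center, vial_center, large_dish_center, round_bottle_center's own z axis and vertical below 0.12 rad and linear speed of each of small_dish, square_bottle, slide_box, vial below 0.02 m/s and horizontal distance between square_bottle_center and pocket_bottle_floor below 0.015 m and z of square_bottle_center in the frame of pocket_bottle_floor between 0.027 and 0.035 m and horizontal distance between slide_box_center and pocket_slides_floor below 0.015 m and z of slide_box_center in the frame of pocket_slides_floor between 0.008 and 0.016 m and horizontal distance between vial_center and pocket_vial_floor below 0.015 m and z of vial_center in the frame of pocket_vial_floor between 0.019 and 0.027 m and angle between the x axis of slide_box_center and the y axis of pocket_slides_floor, either way round below 0.35 rad and distance of each of large_dish_center, round_bottle_center from where it was at the start of the episode below 0.02 m); the robot touches nothing.
It also fails if it takes over 104 s, if anything falls off the work surface, if the arm or the gripper's body presses on something with over 40 N, if the wrist force passes 120 N, or if a joint passes its speed limit or range.

### The arm

A 7-joint arm with a two-finger parallel gripper is mounted at the origin on the work surface. World frame = base frame: x ahead of the robot, y to its left, z up, the work surface at z = 0. Lengths are in m, angles in degrees, forces in N, time in s.
With the tool pointing down it reaches from about 0.425 to 0.95 m from the base axis. Payload 16.7 kg.
Tool frame: the origin (TCP) lies on the centre line of the jaws, within the pads' length; the fingertips stand 11 mm ahead of it and the grasp point (between the pads) lies 8 mm behind it; z points along the fingers, y is the line along which they close (so a half turn about z gives the same grasp; the last joint's range is limited). The gripper opens to 94 mm and grips with 3 to 60 N. Pads are 16 mm wide; open, the fingers measure 119 mm over their backs; the gripper's body (75 mm by 177 mm) begins 78 mm behind the grasp point.
Start: joints at [67.351, 24.414, 4.234, 92.017, -1.954, 63.644, -3.845], TCP at [0.164, -0.655, 0.216] pointing down, gripper open.
Joint ranges: [-163.25, 163.25], [-28.42, 122.38], [-70.27, 78.77], [12.13, 141.07], [-58.53, 238.53], [9.26, 117.41], [-156.51, 156.51]. Speed limits (degrees/s): [108.29, 108.29, 136.94, 136.94, 172.46, 172.46, 172.46].

### API

Orientations are given as [roll, pitch, yaw] about the fixed x, y, z axes, in that order (R = Rz(yaw) Ry(pitch) Rx(roll)).
In Python, from cell import r gives the robot as it stands.
- The arm moves only by the tool carry_out, never from a script. Its argument "moves" is a list of rows, each an object of numbers: "fingers": the finger opening in m, from 0 to 0.094; "dx", "dy", "dz": the shift along the tool's x, y, z in m; "roll": the turn about the tool's z in degrees. In form: [{"fingers": .., "dx": .., "dy": .., "dz": .., "roll": ..}, ...]. A call has 1 to 20 rows; each row is the pose to reach, as a shift and turn from the pose commanded when the call began, along the tool's axes at that moment; what a row does not reach only later rows make up. A row lasts 1/10 s, in which the tool goes at most 50 mm and 8.59 degrees, less where a joint would pass 70% of its speed; a pose out of reach is approached as far as the arm can. A call with a gripper value outside its range is refused whole. The fingers move at their own pace and stop on an object; "newtons" is the grip in N (left out, the last holds). Time passes only in rows, so rows that repeat a pose let the fingers close. It gives the time, the measured TCP pose, the force, the opening and the grip force at its end, in the units of the state.
- r.state(): the state, without advancing time (a new reading comes with each control period).
- r.capture(name): name is "side" or "top"; returns a dict with "image" (384x512x3 uint8, red, green, blue), "vertical_fov" (degrees; the focal length in pixels is half the picture's height over the tangent of half this angle, whatever the lens; pixels are square), "cx", "cy" (the principal point, pixels), "rvec" (rotation vector, rad) and "tvec" (3), from world to camera coordinates, as OpenCV has them. Camera axes: x right, y down, z forward; pixel columns grow to the right and rows downward; lengths in m; the calibration is good to about 2 mm. A picture is of the moment at which its call begins. There is no depth.
- r.finish_job(): hands the job in; it is judged then, once.
The state is a dict: "time": time; "joint_positions": joint angles; "qd": joint speeds; "joint_torque": joint torques, N m; "tcp_pos": TCP position; "eef_rot": TCP orientation; "contact_force": force on the tool from outside, world axes, zero at the start; "torque": the same for the moment, N m; "grip_width": opening from 0.0 (shut) to 1.0 (fully open); "gripper_force": force on a finger pad.
Only numpy, scipy, OpenCV 4.12 (cv2) and the standard library are available. Lean on these libraries where they do the work, as an engineer would, in place of code of your own. Each camera call takes 0.05 s, during which the arm holds its last target. There are 200 camera calls.

## Working session

There is one attempt and no reset: what is moved stays moved. The work goes in short steps, Python scripts to look and compute and a tool call to move; the robot and the scene stay as the last step left them, time stands still between calls to the robot, and variables do not carry over. Pictures are saved under pics/ and viewed, at most 14 in all, crops included, and the job is handed in when it is done.

Besides the shell and the picture viewer there is one more tool, called after "Call:" as name(argument=value, ...) on one line, values as JSON. carry_out: Moves the arm, as the interface text tells. Its arguments: {"type":"object","properties":{"moves":{"type":"array"},"newtons":{"type":"number"}},"required":["moves"]}

```bash
mkdir -p pics; ls
python3 - <<'E'
from cell import r
import cv2,pickle
print(r.state())
for n in("top","side"):
    c=r.capture(n); pickle.dump(c,open(n+"0.pkl","wb"))
    cv2.imwrite(f"pics/{n}0.png",cv2.resize(c["image"][:,:,::-1],(800,600),interpolation=cv2.INTER_CUBIC))
    print({k:v for k,v in c.items() if k!="image"})
E
```

```text
pics
{'time': 0.0, 'joint_positions': array([67.35273951, 24.44987726,  4.23174431, 92.05006737, -1.95624614,
       63.64443908, -3.84237644]), 'qd': array([-0.04560869,  0.12870489,  0.0073891 ,  0.03633567,  0.04420035,
       -0.05993968, -0.05805983]), 'joint_torque': array([-6.64698891e-04, -9.35817361e+01,  3.66594605e+00, -4.54184568e+01,
       -4.90277633e-02,  2.01448024e-02, -4.40269304e-06]), 'tcp_pos': array([ 0.16410992, -0.65432163,  0.21578992]), 'eef_rot': array([-1.79927847e+02,  3.28552136e-03,  1.40804949e+01]), 'contact_force': array([-0.09911722, -0.00591112,  0.47969545]), 'torque': array([-0.08153847,  0.01630391,  0.01880968]), 'gripper_force': 0.0, 'grip_width': 1.0009529137338224}
{'vertical_fov': 54.71315844428398, 'cx': 254.05964742719812, 'cy': 191.62502195530385, 'rvec': array([ 2.08567538, -2.14227954,  0.16325775]), 'tvec': array([0.03030558, 0.48465194, 1.17178323])}
{'vertical_fov': 44.738758331705405, 'cx': 250.0132493855714, 'cy': 191.34831927065562, 'rvec': array([ 2.21008   , -0.09278203,  0.05944201]), 'tvec': array([-0.50356442,  0.08263356,  1.3211334 ])}
```

View pics/top0.png

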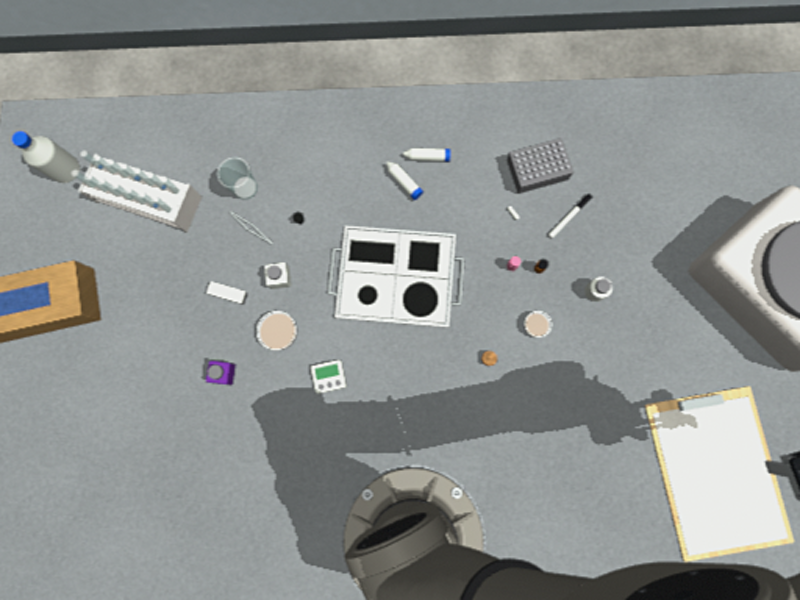

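View pics/side0.png

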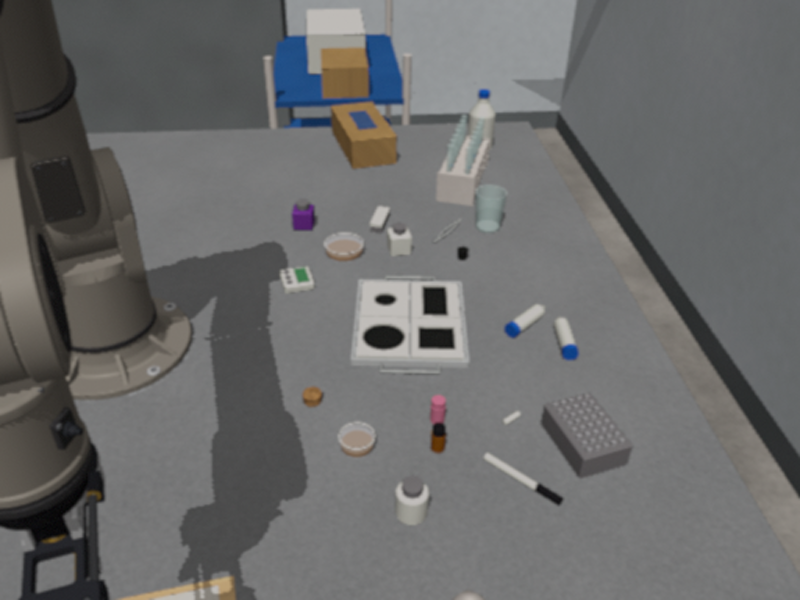

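The top view shows the carrier at about (397,277), with the slides pocket at (371,251), the bottle pocket at (423,256), the vial pocket at (367,295) and the dish pocket at (420,298). The parts are:
- small dish (538,323)
- amber vial (541,266), with a pink look-alike beside it at (514,263)
- slide box (226,292)
- white square bottle (275,273)
- round bottle (601,288)
- large dish (277,330)
- purple look-alike (219,372)

The side view agrees with this.

```bash
cat > h.py <<'E'
import numpy as np,cv2,pickle
def cam(c):
    f=c["image"].shape[0]/2/np.tan(np.radians(c["vertical_fov"]/2))
    R=cv2.Rodrigues(c["rvec"])[0]; K=np.array([[f,0,c["cx"]],[0,f,c["cy"]],[0,0,1]])
    return K,R,np.asarray(c["tvec"])
def ray(c,uv,z):
    K,R,t=cam(c); uv=np.atleast_2d(uv).astype(float)
    d=np.c_[uv,np.ones(len(uv))]@np.linalg.inv(K).T@R; o=-R.T@t
    return (o+d*((z-o[2])/d[:,2])[:,None])[:,:2]
def blobs(c,mask,box,amin=20):
    "box in 800x600 view pixels u0,v0,u1,v1; contours (full-res px)"
    u0,v0,u1,v1=[int(b/1.5625) for b in box]
    m=np.zeros(mask.shape,np.uint8); m[v0:v1,u0:u1]=mask[v0:v1,u0:u1]*255
    cs=cv2.findContours(m,cv2.RETR_EXTERNAL,cv2.CHAIN_APPROX_NONE)[0]
    return sorted([k for k in cs if cv2.contourArea(k)>amin],key=cv2.contourArea,reverse=True)
def go(xy,yaw,state):
    "dx,dy,roll in tool axes now to reach world xy and yaw (mod 180)"
    p=state["tcp_pos"];a=np.radians(state["eef_rot"][2]);d=np.array(xy)-p[:2]
    dr=(state["eef_rot"][2]-yaw+90)%180-90
    return np.round([d@[np.cos(a),np.sin(a)],d@[np.sin(a),-np.cos(a)],dr],4)
E
python3 - <<'E'
from h import *
c=pickle.load(open("top0.pkl","rb")); im=c["image"]; hsv=cv2.cvtColor(im,cv2.COLOR_RGB2HSV)
H,S,V=[hsv[:,:,i].astype(int) for i in range(3)]
def rep(n,mask,box,z):
    for k in blobs(c,mask,box,12)[:2]:
        w=ray(c,k[:,0],z).astype(np.float32); r=cv2.minAreaRect(w*1000); m=cv2.moments(k)
        print(n,"rect",np.round(r[0],1),np.round(r[1],1),round(r[2],1),"cen",np.round(ray(c,[m["m10"]/m["m00"],m["m01"]/m["m00"]],z)[0]*1000,1))
dark=V<60
rep("p_sl",dark,(340,232,398,270),.012);rep("p_bo",dark,(402,235,448,277),.012)
rep("p_vi",dark,(345,275,390,315),.012);rep("p_di",dark,(395,275,448,322),.012)
rep("plates",V>190,(325,215,470,335),.015)
rep("sdish",(V>150)|((S>40)&(H<25)&(V>120)),(510,300,570,345),.022)
rep("ldish",(V>150)|((S>40)&(H<25)&(V>120)),(250,300,305,355),.022)
rep("slide",V>170,(195,270,255,315),.02)
rep("sqb white",V>170,(255,255,295,292),.046)
rep("rb white",V>170,(580,270,620,305),.046)
rep("vial blk",V<60,(527,250,555,278),.046)
rep("pink",(S>90)&((H>150)),(500,250,527,278),.046)
bgV=np.median(V[100:250,150:350]);print(bgV)
b=im[155:220,130:200]; e=im[150:225,315:395]
cv2.imwrite("pics/z.png",np.hstack([cv2.resize(x,(400,400),interpolation=cv2.INTER_NEAREST)[:,:,::-1] for x in(b,e)]))
E
```

```text
p_sl rect [599.4  71.8] [93.2 41.5] 83.9 cen [599.4  71.6]
p_bo rect [586.7 -41.7] [59.2 59.8] 83.7 cen [586.6 -41.7]
p_vi rect [503.9  82.2] [34.  30.9] 88.3 cen [504.1  82.4]
p_di rect [491.3 -31.3] [67.1 69.7] 43.6 cen [491.1 -31.1]
plates rect [545.5  19.9] [245.5 206.2] 83.6 cen [543.4  19.5]
sdish rect [ 434.4 -279.1] [124.4  89.9] 88.3 cen [ 434.2 -278.7]
ldish rect [438.7 276.5] [118.6 114.3] 88.5 cen [438.2 276. ]
slide rect [518.3 389.4] [81.4 28.8] 73.1 cen [518.3 389.2]
sqb white rect [549.7 274.1] [45.1 46.1] 6.6 cen [546.9 270.2]
rb white rect [ 499.3 -410.7] [41.8 43.7] 85.2 cen [ 496.5 -410.7]
vial blk rect [ 550.8 -289.1] [13.8 21.3] 43.1 cen [ 551.7 -288.7]
pink rect [ 556.  -228.8] [16.2 29. ] 43.4 cen [ 556.1 -228.4]
159.0
```

View pics/z.png

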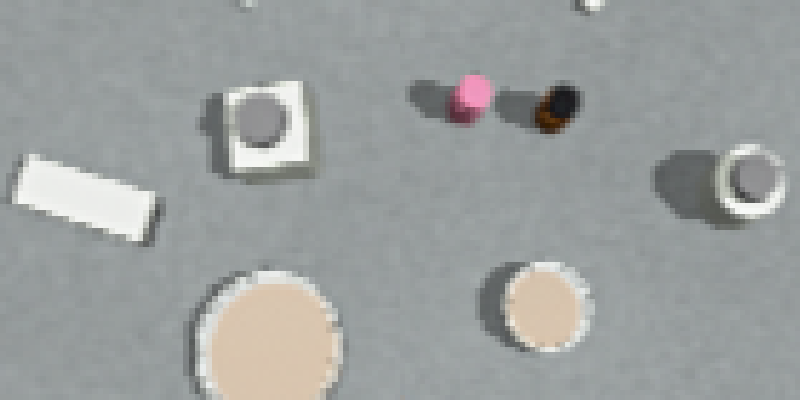

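The crop shows the slide box, the square bottle (cap offset by perspective), the pink vial, the amber vial with its black cap at crop (566,98), the small dish at crop (548,307), and the round bottle. I'll refine the dish and vial, using the side view for the vial.

Run:
```python
from h import *
c=pickle.load(open("top0.pkl","rb")); hsv=cv2.cvtColor(c["image"],cv2.COLOR_RGB2HSV).astype(int)
H,S,V=[hsv[:,:,i] for i in range(3)]
def rep(n,c,mask,box,z):
    for k in blobs(c,mask,box,8)[:1]:
        w=ray(c,k[:,0],z)*1000; (x,y),rad=cv2.minEnclosingCircle(w.astype(np.float32)); print(n,np.round([x,y,rad],1),cv2.boundingRect(k))
m=((V>185)|((S>40)&(H<25)))
rep("sdish",c,m,(510,300,570,345),.022);rep("ldish",c,m,(250,300,305,355),.022)
print("vial cap",ray(c,[348.2,168.4],.046))
s=pickle.load(open("side0.pkl","rb")); h2=cv2.cvtColor(s["image"],cv2.COLOR_RGB2HSV).astype(int)
k=blobs(s,h2[:,:,2]<50,(425,418,452,460))[0]; x,y,w,hh=cv2.boundingRect(k);print("side vial blob",x,y,w,hh, ray(s,[x+w/2,y+ w*.35],.046))
k=blobs(s,(h2[:,:,1]>90)&(h2[:,:,0]<25),(425,418,452,460),5)
print([cv2.boundingRect(q) for q in k])
import sys
from cell import r
st=r.state()
print(go([.551,-.288],62,st),go([.435,-.28],62,st))
```

```text
sdish [ 429.3 -278.4   28.5] (336, 199, 18, 17)
ldish [431.1 277.6  42.6] (165, 199, 25, 25)
vial cap [[ 0.55341831 -0.29389077]]
side vial blob 277 271 8 8 [[ 0.55270051 -0.29232039]]
[(276, 276, 9, 14)]
[  0.4644  -0.2612 -47.9178] [  0.3538  -0.2972 -47.9178]
```

Call:
carry_out(moves=[{"fingers": 0.06,"dx": 0.465,"dy": -0.256,"dz": 0.086,"roll": -48},{"fingers": 0.06,"dx": 0.465,"dy": -0.256,"dz": 0.086,"roll": -48},{"fingers": 0.06,"dx": 0.465,"dy": -0.256,"dz": 0.086,"roll": -48},{"fingers": 0.06,"dx": 0.465,"dy": -0.256,"dz": 0.086,"roll": -48},{"fingers": 0.06,"dx": 0.465,"dy": -0.256,"dz": 0.086,"roll": -48},{"fingers": 0.06,"dx": 0.465,"dy": -0.256,"dz": 0.086,"roll": -48},{"fingers": 0.06,"dx": 0.465,"dy": -0.256,"dz": 0.086,"roll": -48},{"fingers": 0.06,"dx": 0.465,"dy": -0.256,"dz": 0.086,"roll": -48},{"fingers": 0.06,"dx": 0.465,"dy": -0.256,"dz": 0.086,"roll": -48},{"fingers": 0.06,"dx": 0.465,"dy": -0.256,"dz": 0.086,"roll": -48},{"fingers": 0.06,"dx": 0.465,"dy": -0.256,"dz": 0.086,"roll": -48},{"fingers": 0.06,"dx": 0.465,"dy": -0.256,"dz": 0.086,"roll": -48},{"fingers": 0.06,"dx": 0.465,"dy": -0.256,"dz": 0.086,"roll": -48},{"fingers": 0.06,"dx": 0.465,"dy": -0.256,"dz": 0.086,"roll": -48},{"fingers": 0.06,"dx": 0.465,"dy": -0.256,"dz": 0.086,"roll": -48},{"fingers": 0.06,"dx": 0.465,"dy": -0.256,"dz": 0.086,"roll": -48},{"fingers": 0.06,"dx": 0.465,"dy": -0.256,"dz": 0.086,"roll": -48}], newtons=15)

```text
time: 1.8
tcp_pos: [0.5526, -0.2939, 0.1307]
eef_rot: [180.0, 0.0, 62.0]
contact_force: [-0.0, 0.1, -0.6]
grip_width: 0.638
gripper_force: 0.0
```

Call:
carry_out(moves=[{"fingers": 0.06,"dz": 0.03},{"fingers": 0.06,"dz": 0.06},{"fingers": 0.06,"dz": 0.085},{"fingers": 0.06,"dz": 0.1},{"fingers": 0.06,"dz": 0.1},{"fingers": 0.06,"dz": 0.1},{"fingers": 0.015,"dz": 0.1},{"fingers": 0.015,"dz": 0.1},{"fingers": 0.015,"dz": 0.1},{"fingers": 0.015,"dz": 0.1},{"fingers": 0.015,"dz": 0.1},{"fingers": 0.015,"dz": 0.1},{"fingers": 0.015,"dz": 0.1},{"fingers": 0.015,"dz": 0.1},{"fingers": 0.015,"dz": 0.1}])

```text
invalid input at $.moves[0]: expected keys fingers, dx, dy, dz, roll
```

Call:
carry_out(moves=[{"fingers": 0.06,"dx": 0,"dy": 0,"dz": 0.03,"roll": 0},{"fingers": 0.06,"dx": 0,"dy": 0,"dz": 0.06,"roll": 0},{"fingers": 0.06,"dx": 0,"dy": 0,"dz": 0.085,"roll": 0},{"fingers": 0.06,"dx": 0,"dy": 0,"dz": 0.1,"roll": 0},{"fingers": 0.06,"dx": 0,"dy": 0,"dz": 0.1,"roll": 0},{"fingers": 0.06,"dx": 0,"dy": 0,"dz": 0.1,"roll": 0},{"fingers": 0.015,"dx": 0,"dy": 0,"dz": 0.1,"roll": 0},{"fingers": 0.015,"dx": 0,"dy": 0,"dz": 0.1,"roll": 0},{"fingers": 0.015,"dx": 0,"dy": 0,"dz": 0.1,"roll": 0},{"fingers": 0.015,"dx": 0,"dy": 0,"dz": 0.1,"roll": 0},{"fingers": 0.015,"dx": 0,"dy": 0,"dz": 0.1,"roll": 0},{"fingers": 0.015,"dx": 0,"dy": 0,"dz": 0.1,"roll": 0},{"fingers": 0.015,"dx": 0,"dy": 0,"dz": 0.1,"roll": 0},{"fingers": 0.015,"dx": 0,"dy": 0,"dz": 0.1,"roll": 0}])

```text
time: 3.2
tcp_pos: [0.553, -0.2933, 0.0307]
eef_rot: [180.0, -0.0, 62.1]
contact_force: [-2.2, 0.6, 5.5]
grip_width: 0.254
gripper_force: 15.0
```

Call:
carry_out(moves=[{"fingers": 0.015,"dx": 0,"dy": 0,"dz": -0.03,"roll": 0},{"fingers": 0.015,"dx": 0,"dy": 0,"dz": -0.08,"roll": 0},{"fingers": 0.015,"dx": 0.031,"dy": -0.022,"dz": -0.08,"roll": 0},{"fingers": 0.015,"dx": 0.3085,"dy": -0.2195,"dz": -0.08,"roll": 0},{"fingers": 0.015,"dx": 0.3085,"dy": -0.2195,"dz": -0.08,"roll": 0},{"fingers": 0.015,"dx": 0.3085,"dy": -0.2195,"dz": -0.08,"roll": 0},{"fingers": 0.015,"dx": 0.3085,"dy": -0.2195,"dz": -0.08,"roll": 0},{"fingers": 0.015,"dx": 0.3085,"dy": -0.2195,"dz": -0.08,"roll": 0},{"fingers": 0.015,"dx": 0.3085,"dy": -0.2195,"dz": -0.08,"roll": 0},{"fingers": 0.015,"dx": 0.3085,"dy": -0.2195,"dz": -0.08,"roll": 0},{"fingers": 0.015,"dx": 0.3085,"dy": -0.2195,"dz": -0.08,"roll": 0},{"fingers": 0.015,"dx": 0.3085,"dy": -0.2195,"dz": -0.08,"roll": 0},{"fingers": 0.015,"dx": 0.3085,"dy": -0.2195,"dz": -0.08,"roll": 0},{"fingers": 0.015,"dx": 0.3085,"dy": -0.2195,"dz": -0.08,"roll": 0},{"fingers": 0.015,"dx": 0.3085,"dy": -0.2195,"dz": -0.08,"roll": 0},{"fingers": 0.015,"dx": 0.3085,"dy": -0.2195,"dz": -0.08,"roll": 0}])

```text
time: 4.8
tcp_pos: [0.5036, 0.0814, 0.1105]
eef_rot: [-180.0, 0.0, 62.0]
contact_force: [-0.5, 0.5, -0.3]
grip_width: 0.248
gripper_force: 15.0
```

Call:
carry_out(moves=[{"fingers": 0.015,"dx": 0,"dy": 0,"dz": 0.03,"roll": 0},{"fingers": 0.015,"dx": 0,"dy": 0,"dz": 0.05,"roll": 0},{"fingers": 0.015,"dx": 0,"dy": 0,"dz": 0.063,"roll": 0},{"fingers": 0.015,"dx": 0,"dy": 0,"dz": 0.07,"roll": 0},{"fingers": 0.015,"dx": 0,"dy": 0,"dz": 0.07,"roll": 0},{"fingers": 0.015,"dx": 0,"dy": 0,"dz": 0.07,"roll": 0},{"fingers": 0.05,"dx": 0,"dy": 0,"dz": 0.07,"roll": 0},{"fingers": 0.05,"dx": 0,"dy": 0,"dz": 0.07,"roll": 0},{"fingers": 0.05,"dx": 0,"dy": 0,"dz": 0.07,"roll": 0},{"fingers": 0.05,"dx": 0,"dy": 0,"dz": 0.07,"roll": 0},{"fingers": 0.05,"dx": 0,"dy": 0,"dz": 0.07,"roll": 0},{"fingers": 0.05,"dx": 0,"dy": 0,"dz": 0.05,"roll": 0},{"fingers": 0.05,"dx": 0,"dy": 0,"dz": 0.01,"roll": 0},{"fingers": 0.05,"dx": 0,"dy": 0,"dz": -0.02,"roll": 0},{"fingers": 0.05,"dx": 0,"dy": 0,"dz": -0.02,"roll": 0}])

```text
time: 6.3
tcp_pos: [0.5055, 0.0826, 0.1342]
eef_rot: [179.7, -0.2, 62.1]
contact_force: [-0.1, -0.1, -0.2]
grip_width: 0.532
gripper_force: 0.0
```

Call:
carry_out(moves=[{"fingers": 0.08,"dx": -0.353,"dy": 0.103,"dz": 0,"roll": 0},{"fingers": 0.08,"dx": -0.353,"dy": 0.103,"dz": 0,"roll": 0},{"fingers": 0.08,"dx": -0.353,"dy": 0.103,"dz": 0,"roll": 0},{"fingers": 0.08,"dx": -0.353,"dy": 0.103,"dz": 0,"roll": 0},{"fingers": 0.08,"dx": -0.353,"dy": 0.103,"dz": 0,"roll": 0},{"fingers": 0.08,"dx": -0.353,"dy": 0.103,"dz": 0,"roll": 0},{"fingers": 0.08,"dx": -0.353,"dy": 0.103,"dz": 0,"roll": 0},{"fingers": 0.08,"dx": -0.353,"dy": 0.103,"dz": 0,"roll": 0},{"fingers": 0.08,"dx": -0.353,"dy": 0.103,"dz": 0,"roll": 0},{"fingers": 0.08,"dx": -0.353,"dy": 0.103,"dz": 0,"roll": 0},{"fingers": 0.08,"dx": -0.353,"dy": 0.103,"dz": 0,"roll": 0},{"fingers": 0.08,"dx": -0.353,"dy": 0.103,"dz": 0,"roll": 0},{"fingers": 0.08,"dx": -0.353,"dy": 0.103,"dz": 0,"roll": 0}])

```text
time: 7.6
tcp_pos: [0.4295, -0.2772, 0.1305]
eef_rot: [180.0, -0.0, 62.2]
contact_force: [-1.0, -0.1, -0.1]
grip_width: 0.85
gripper_force: 0.0
```

Run:
```python
from cell import r
import cv2
c=r.capture("side");cv2.imwrite("pics/s1.png",cv2.resize(c["image"][:,:,::-1],(800,600),interpolation=cv2.INTER_CUBIC))
```

```text
(no output)
```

View pics/s1.png

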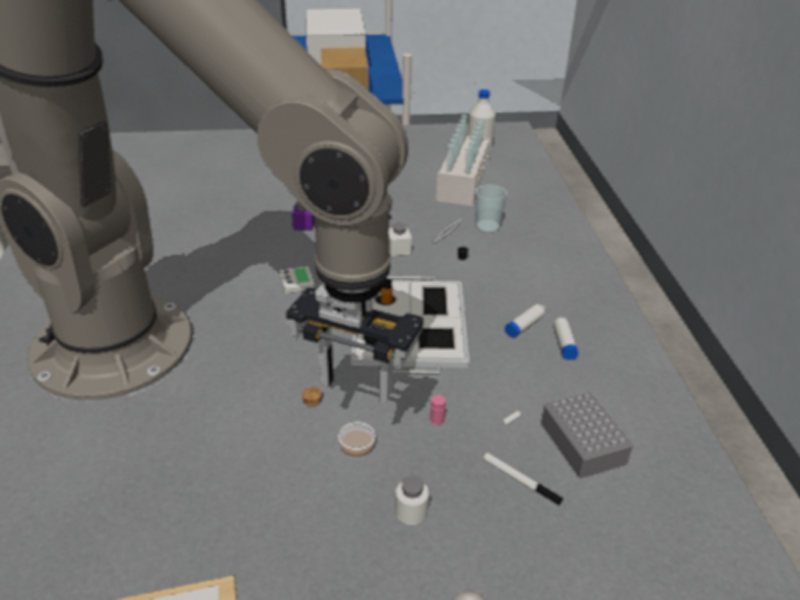

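The vial stands upright in its pocket at (387,296). The open gripper hovers over the small dish at (357,438), so I'll grasp it.

Call:
carry_out(moves=[{"fingers": 0.08,"dx": 0,"dy": 0,"dz": 0.04,"roll": 0},{"fingers": 0.08,"dx": 0,"dy": 0,"dz": 0.075,"roll": 0},{"fingers": 0.08,"dx": 0,"dy": 0,"dz": 0.1,"roll": 0},{"fingers": 0.08,"dx": 0,"dy": 0,"dz": 0.111,"roll": 0},{"fingers": 0.08,"dx": 0,"dy": 0,"dz": 0.111,"roll": 0},{"fingers": 0.08,"dx": 0,"dy": 0,"dz": 0.111,"roll": 0},{"fingers": 0.05,"dx": 0,"dy": 0,"dz": 0.111,"roll": 0},{"fingers": 0.05,"dx": 0,"dy": 0,"dz": 0.111,"roll": 0},{"fingers": 0.05,"dx": 0,"dy": 0,"dz": 0.111,"roll": 0},{"fingers": 0.05,"dx": 0,"dy": 0,"dz": 0.111,"roll": 0},{"fingers": 0.05,"dx": 0,"dy": 0,"dz": 0.111,"roll": 0},{"fingers": 0.05,"dx": 0,"dy": 0,"dz": 0.111,"roll": 0},{"fingers": 0.05,"dx": 0,"dy": 0,"dz": 0.111,"roll": 0}])

```text
time: 8.95
tcp_pos: [0.4295, -0.2783, 0.0201]
eef_rot: [180.0, 0.0, 62.1]
contact_force: [-1.5, 0.6, 8.3]
grip_width: 0.613
gripper_force: 15.0
```

Call:
carry_out(moves=[{"fingers": 0.05,"dx": 0,"dy": 0,"dz": -0.03,"roll": 0},{"fingers": 0.05,"dx": 0,"dy": 0,"dz": -0.07,"roll": 0},{"fingers": 0.05,"dx": 0.04,"dy": -0.01,"dz": -0.07,"roll": 0},{"fingers": 0.05,"dx": 0.247,"dy": -0.0615,"dz": -0.07,"roll": 0},{"fingers": 0.05,"dx": 0.247,"dy": -0.0615,"dz": -0.07,"roll": 0},{"fingers": 0.05,"dx": 0.247,"dy": -0.0615,"dz": -0.07,"roll": 0},{"fingers": 0.05,"dx": 0.247,"dy": -0.0615,"dz": -0.07,"roll": 0},{"fingers": 0.05,"dx": 0.247,"dy": -0.0615,"dz": -0.07,"roll": 0},{"fingers": 0.05,"dx": 0.247,"dy": -0.0615,"dz": -0.07,"roll": 0},{"fingers": 0.05,"dx": 0.247,"dy": -0.0615,"dz": -0.07,"roll": 0},{"fingers": 0.05,"dx": 0.247,"dy": -0.0615,"dz": -0.07,"roll": 0},{"fingers": 0.05,"dx": 0.247,"dy": -0.0615,"dz": -0.07,"roll": 0},{"fingers": 0.05,"dx": 0.247,"dy": -0.0615,"dz": -0.045,"roll": 0},{"fingers": 0.05,"dx": 0.247,"dy": -0.0615,"dz": -0.025,"roll": 0},{"fingers": 0.05,"dx": 0.247,"dy": -0.0615,"dz": -0.015,"roll": 0},{"fingers": 0.05,"dx": 0.247,"dy": -0.0615,"dz": -0.0095,"roll": 0},{"fingers": 0.05,"dx": 0.247,"dy": -0.0615,"dz": -0.0095,"roll": 0},{"fingers": 0.05,"dx": 0.247,"dy": -0.0615,"dz": -0.0095,"roll": 0}])

```text
time: 10.75
tcp_pos: [0.4908, -0.0312, 0.0294]
eef_rot: [180.0, -0.0, 62.1]
contact_force: [-0.2, -0.4, -0.1]
grip_width: 0.609
gripper_force: 15.0
```

Call:
carry_out(moves=[{"fingers": 0.075,"dx": 0,"dy": 0,"dz": 0,"roll": 0},{"fingers": 0.075,"dx": 0,"dy": 0,"dz": 0,"roll": 0},{"fingers": 0.075,"dx": 0,"dy": 0,"dz": 0,"roll": 0},{"fingers": 0.075,"dx": 0,"dy": 0,"dz": -0.02,"roll": 0},{"fingers": 0.075,"dx": 0,"dy": 0,"dz": -0.06,"roll": 0},{"fingers": 0.075,"dx": 0,"dy": 0,"dz": -0.11,"roll": 0},{"fingers": 0.075,"dx": 0.297,"dy": -0.0915,"dz": -0.12,"roll": -34.5},{"fingers": 0.075,"dx": 0.297,"dy": -0.0915,"dz": -0.12,"roll": -34.5},{"fingers": 0.075,"dx": 0.297,"dy": -0.0915,"dz": -0.12,"roll": -34.5},{"fingers": 0.075,"dx": 0.297,"dy": -0.0915,"dz": -0.12,"roll": -34.5},{"fingers": 0.075,"dx": 0.297,"dy": -0.0915,"dz": -0.12,"roll": -34.5},{"fingers": 0.075,"dx": 0.297,"dy": -0.0915,"dz": -0.12,"roll": -34.5},{"fingers": 0.075,"dx": 0.297,"dy": -0.0915,"dz": -0.12,"roll": -34.5},{"fingers": 0.075,"dx": 0.297,"dy": -0.0915,"dz": -0.12,"roll": -34.5},{"fingers": 0.075,"dx": 0.297,"dy": -0.0915,"dz": -0.12,"roll": -34.5},{"fingers": 0.075,"dx": 0.297,"dy": -0.0915,"dz": -0.12,"roll": -34.5},{"fingers": 0.075,"dx": 0.297,"dy": -0.0915,"dz": -0.12,"roll": -34.5}])

```text
time: 12.45
tcp_pos: [0.549, 0.2726, 0.1492]
eef_rot: [180.0, 0.0, 96.5]
contact_force: [-0.4, -0.2, -0.0]
grip_width: 0.797
gripper_force: 0.0
```

Call:
carry_out(moves=[{"fingers": 0.07,"dx": 0,"dy": 0,"dz": 0.04,"roll": 0},{"fingers": 0.07,"dx": 0,"dy": 0,"dz": 0.075,"roll": 0},{"fingers": 0.07,"dx": 0,"dy": 0,"dz": 0.105,"roll": 0},{"fingers": 0.07,"dx": 0,"dy": 0,"dz": 0.119,"roll": 0},{"fingers": 0.07,"dx": 0,"dy": 0,"dz": 0.119,"roll": 0},{"fingers": 0.07,"dx": 0,"dy": 0,"dz": 0.119,"roll": 0},{"fingers": 0.035,"dx": 0,"dy": 0,"dz": 0.119,"roll": 0},{"fingers": 0.035,"dx": 0,"dy": 0,"dz": 0.119,"roll": 0},{"fingers": 0.035,"dx": 0,"dy": 0,"dz": 0.119,"roll": 0},{"fingers": 0.035,"dx": 0,"dy": 0,"dz": 0.119,"roll": 0},{"fingers": 0.035,"dx": 0,"dy": 0,"dz": 0.119,"roll": 0},{"fingers": 0.035,"dx": 0,"dy": 0,"dz": 0.119,"roll": 0},{"fingers": 0.035,"dx": 0,"dy": 0,"dz": 0.119,"roll": 0}], newtons=20)

```text
time: 13.75
tcp_pos: [0.5491, 0.2744, 0.0307]
eef_rot: [179.9, -0.0, 96.6]
contact_force: [-1.0, -2.6, 7.5]
grip_width: 0.483
gripper_force: 20.0
```

Call:
carry_out(moves=[{"fingers": 0.035,"dx": 0,"dy": 0,"dz": -0.03,"roll": 0},{"fingers": 0.035,"dx": 0,"dy": 0,"dz": -0.08,"roll": 0},{"fingers": 0.035,"dx": -0.04,"dy": 0,"dz": -0.08,"roll": 0},{"fingers": 0.035,"dx": -0.318,"dy": 0.002,"dz": -0.08,"roll": 0},{"fingers": 0.035,"dx": -0.318,"dy": 0.002,"dz": -0.08,"roll": 0},{"fingers": 0.035,"dx": -0.318,"dy": 0.002,"dz": -0.08,"roll": 0},{"fingers": 0.035,"dx": -0.318,"dy": 0.002,"dz": -0.08,"roll": 0},{"fingers": 0.035,"dx": -0.318,"dy": 0.002,"dz": -0.08,"roll": 0},{"fingers": 0.035,"dx": -0.318,"dy": 0.002,"dz": -0.08,"roll": 0},{"fingers": 0.035,"dx": -0.318,"dy": 0.002,"dz": -0.08,"roll": 0},{"fingers": 0.035,"dx": -0.318,"dy": 0.002,"dz": -0.08,"roll": 0},{"fingers": 0.035,"dx": -0.318,"dy": 0.002,"dz": -0.08,"roll": 0},{"fingers": 0.035,"dx": -0.318,"dy": 0.002,"dz": -0.08,"roll": 0},{"fingers": 0.035,"dx": -0.318,"dy": 0.002,"dz": -0.05,"roll": 0},{"fingers": 0.035,"dx": -0.318,"dy": 0.002,"dz": -0.028,"roll": 0},{"fingers": 0.035,"dx": -0.318,"dy": 0.002,"dz": -0.016,"roll": 0},{"fingers": 0.035,"dx": -0.318,"dy": 0.002,"dz": -0.0095,"roll": 0},{"fingers": 0.035,"dx": -0.318,"dy": 0.002,"dz": -0.0095,"roll": 0},{"fingers": 0.035,"dx": -0.318,"dy": 0.002,"dz": -0.0095,"roll": 0}])

```text
time: 15.65
tcp_pos: [0.5876, -0.0409, 0.0401]
eef_rot: [180.0, -0.0, 96.6]
contact_force: [0.6, -0.2, -1.2]
grip_width: 0.489
gripper_force: 20.0
```

Call:
carry_out(moves=[{"fingers": 0.065,"dx": 0,"dy": 0,"dz": 0,"roll": 0},{"fingers": 0.065,"dx": 0,"dy": 0,"dz": 0,"roll": 0},{"fingers": 0.065,"dx": 0,"dy": 0,"dz": 0,"roll": 0},{"fingers": 0.065,"dx": 0,"dy": 0,"dz": -0.02,"roll": 0},{"fingers": 0.065,"dx": 0,"dy": 0,"dz": -0.06,"roll": 0},{"fingers": 0.065,"dx": 0,"dy": 0,"dz": -0.11,"roll": 0},{"fingers": 0.055,"dx": 0.435,"dy": -0.02,"dz": -0.11,"roll": 23.5},{"fingers": 0.055,"dx": 0.435,"dy": -0.02,"dz": -0.11,"roll": 23.5},{"fingers": 0.055,"dx": 0.435,"dy": -0.02,"dz": -0.11,"roll": 23.5},{"fingers": 0.055,"dx": 0.435,"dy": -0.02,"dz": -0.11,"roll": 23.5},{"fingers": 0.055,"dx": 0.435,"dy": -0.02,"dz": -0.11,"roll": 23.5},{"fingers": 0.055,"dx": 0.435,"dy": -0.02,"dz": -0.11,"roll": 23.5},{"fingers": 0.055,"dx": 0.435,"dy": -0.02,"dz": -0.11,"roll": 23.5},{"fingers": 0.055,"dx": 0.435,"dy": -0.02,"dz": -0.11,"roll": 23.5},{"fingers": 0.055,"dx": 0.435,"dy": -0.02,"dz": -0.11,"roll": 23.5},{"fingers": 0.055,"dx": 0.435,"dy": -0.02,"dz": -0.11,"roll": 23.5},{"fingers": 0.055,"dx": 0.435,"dy": -0.02,"dz": -0.11,"roll": 23.5},{"fingers": 0.055,"dx": 0.435,"dy": -0.02,"dz": -0.11,"roll": 23.5},{"fingers": 0.055,"dx": 0.435,"dy": -0.02,"dz": -0.11,"roll": 23.5}])

```text
time: 17.55
tcp_pos: [0.5182, 0.3869, 0.1496]
eef_rot: [180.0, 0.0, 73.0]
contact_force: [0.1, -0.7, -0.2]
grip_width: 0.585
gripper_force: 0.0
```

Descending to z 0.020 and gripping.

Call:
carry_out(moves=[{"fingers": 0.055,"dx": 0,"dy": 0,"dz": 0.04,"roll": 0},{"fingers": 0.055,"dx": 0,"dy": 0,"dz": 0.08,"roll": 0},{"fingers": 0.055,"dx": 0,"dy": 0,"dz": 0.115,"roll": 0},{"fingers": 0.055,"dx": 0,"dy": 0,"dz": 0.13,"roll": 0},{"fingers": 0.055,"dx": 0,"dy": 0,"dz": 0.13,"roll": 0},{"fingers": 0.055,"dx": 0,"dy": 0,"dz": 0.13,"roll": 0},{"fingers": 0.02,"dx": 0,"dy": 0,"dz": 0.13,"roll": 0},{"fingers": 0.02,"dx": 0,"dy": 0,"dz": 0.13,"roll": 0},{"fingers": 0.02,"dx": 0,"dy": 0,"dz": 0.13,"roll": 0},{"fingers": 0.02,"dx": 0,"dy": 0,"dz": 0.13,"roll": 0},{"fingers": 0.02,"dx": 0,"dy": 0,"dz": 0.13,"roll": 0},{"fingers": 0.02,"dx": 0,"dy": 0,"dz": 0.13,"roll": 0},{"fingers": 0.02,"dx": 0,"dy": 0,"dz": 0.13,"roll": 0}])

```text
time: 18.85
tcp_pos: [0.5177, 0.3887, 0.0202]
eef_rot: [180.0, -0.0, 73.1]
contact_force: [-1.5, -1.0, 7.2]
grip_width: 0.295
gripper_force: 20.0
```

Call:
carry_out(moves=[{"fingers": 0.02,"dx": 0,"dy": 0,"dz": -0.03,"roll": 0},{"fingers": 0.02,"dx": 0,"dy": 0,"dz": -0.08,"roll": 0},{"fingers": 0.02,"dx": -0.035,"dy": 0.02,"dz": -0.08,"roll": 0},{"fingers": 0.02,"dx": -0.2785,"dy": 0.17,"dz": -0.08,"roll": -10.7},{"fingers": 0.02,"dx": -0.2785,"dy": 0.17,"dz": -0.08,"roll": -10.7},{"fingers": 0.02,"dx": -0.2785,"dy": 0.17,"dz": -0.08,"roll": -10.7},{"fingers": 0.02,"dx": -0.2785,"dy": 0.17,"dz": -0.08,"roll": -10.7},{"fingers": 0.02,"dx": -0.2785,"dy": 0.17,"dz": -0.08,"roll": -10.7},{"fingers": 0.02,"dx": -0.2785,"dy": 0.17,"dz": -0.08,"roll": -10.7},{"fingers": 0.02,"dx": -0.2785,"dy": 0.17,"dz": -0.08,"roll": -10.7},{"fingers": 0.02,"dx": -0.2785,"dy": 0.17,"dz": -0.08,"roll": -10.7},{"fingers": 0.02,"dx": -0.2785,"dy": 0.17,"dz": -0.08,"roll": -10.7},{"fingers": 0.02,"dx": -0.2785,"dy": 0.17,"dz": -0.08,"roll": -10.7},{"fingers": 0.02,"dx": -0.2785,"dy": 0.17,"dz": -0.05,"roll": -10.7},{"fingers": 0.02,"dx": -0.2785,"dy": 0.17,"dz": -0.028,"roll": -10.7},{"fingers": 0.02,"dx": -0.2785,"dy": 0.17,"dz": -0.016,"roll": -10.7},{"fingers": 0.02,"dx": -0.2785,"dy": 0.17,"dz": -0.0095,"roll": -10.7},{"fingers": 0.02,"dx": -0.2785,"dy": 0.17,"dz": -0.0095,"roll": -10.7},{"fingers": 0.02,"dx": -0.2785,"dy": 0.17,"dz": -0.0095,"roll": -10.7}])

```text
time: 20.75
tcp_pos: [0.5994, 0.0731, 0.0296]
eef_rot: [180.0, -0.0, 83.8]
contact_force: [0.8, -0.6, -0.1]
grip_width: 0.297
gripper_force: 20.0
```

Call:
carry_out(moves=[{"fingers": 0.045,"dx": 0,"dy": 0,"dz": 0,"roll": 0},{"fingers": 0.045,"dx": 0,"dy": 0,"dz": 0,"roll": 0},{"fingers": 0.045,"dx": 0,"dy": 0,"dz": 0,"roll": 0},{"fingers": 0.045,"dx": 0,"dy": 0,"dz": -0.02,"roll": 0},{"fingers": 0.045,"dx": 0,"dy": 0,"dz": -0.06,"roll": 0},{"fingers": 0.045,"dx": 0,"dy": 0,"dz": -0.11,"roll": 0},{"fingers": 0.045,"dx": 0,"dy": 0,"dz": -0.16,"roll": 0},{"fingers": 0.045,"dx": 0.36,"dy": -0.19,"dz": -0.18,"roll": 0},{"fingers": 0.045,"dx": 0.36,"dy": -0.19,"dz": -0.18,"roll": 0},{"fingers": 0.045,"dx": 0.36,"dy": -0.19,"dz": -0.18,"roll": 0},{"fingers": 0.045,"dx": 0.36,"dy": -0.19,"dz": -0.18,"roll": 0},{"fingers": 0.045,"dx": 0.36,"dy": -0.19,"dz": -0.18,"roll": 0},{"fingers": 0.045,"dx": 0.36,"dy": -0.19,"dz": -0.18,"roll": 0},{"fingers": 0.045,"dx": 0.36,"dy": -0.19,"dz": -0.18,"roll": 0},{"fingers": 0.045,"dx": 0.36,"dy": -0.19,"dz": -0.18,"roll": 0},{"fingers": 0.045,"dx": 0.36,"dy": -0.19,"dz": -0.18,"roll": 0},{"fingers": 0.045,"dx": 0.36,"dy": -0.19,"dz": -0.18,"roll": 0},{"fingers": 0.045,"dx": 0.36,"dy": -0.19,"dz": -0.18,"roll": 0}])

```text
time: 22.55
tcp_pos: [0.4498, 0.4499, 0.2088]
eef_rot: [180.0, 0.0, 83.7]
contact_force: [0.5, 0.2, -0.4]
grip_width: 0.478
gripper_force: 0.0
```

Run:
```python
from cell import r
import cv2,numpy as np
t=r.capture("top")["image"];s=r.capture("side")["image"]
a=cv2.resize(t[135:215,200:305],(400,305),interpolation=cv2.INTER_CUBIC);b=cv2.resize(s[165:245,212:317],(400,305),interpolation=cv2.INTER_CUBIC)
a2=cv2.resize(t,(400,295));b2=cv2.resize(s,(400,295))
cv2.imwrite("pics/end.png",np.vstack([np.hstack([a,b]),np.hstack([a2,b2])])[:,:,::-1])
```

```text
(no output)
```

View pics/end.png

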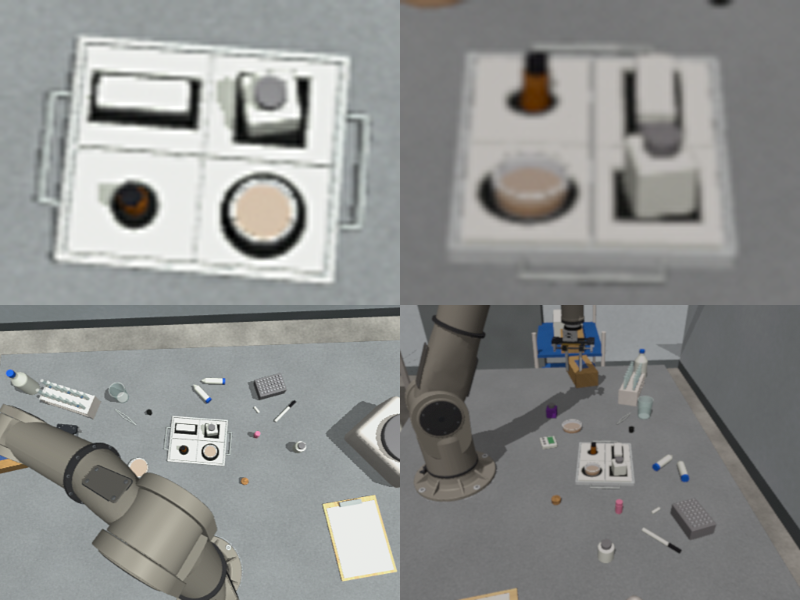

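The crops show all four parts seated upright and near-centred in their pockets: slide box (143,95), bottle (270,105), vial (133,203) and dish (263,208). The large dish and round bottle haven't moved, and the gripper is clear.

```bash
python3 -c "
from cell import r
print(r.finish_job())"
```

```text
the job is handed in; nothing more can be done
None
```

The dish, square bottle, slide box and vial are each in their matching pockets, the large dish and round bottle were left standing in place, and the job was handed in at about 23 s; the hand-in returned no verdict, so the placement is confirmed only by the final camera images.

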